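# Uncover the bench dust filter

### The arm

A 7-joint arm with a two-finger parallel gripper is mounted at the origin on the work surface. World frame = base frame: x ahead of the robot, y to its left, z up, the work surface at z = 0. Lengths are in m, angles in degrees, forces in N, time in s.
With the tool pointing down it reaches from about 0.425 to 0.875 m from the base axis. Payload 4.7 kg.
Tool frame: the origin (TCP) lies midway between the tips of the shut fingers; the grasp point (between the pads) lies env.grip_point_offset behind it (env.grip_point_offset is the distance from the TCP to the grasp point, in m); z points along the fingers, y is the line along which they close (so a half turn about z gives the same grasp; the last joint's range is limited). The gripper opens to 87 mm and grips with 3 to 60 N. Pads are 19 mm wide; open, the fingers measure 117 mm over their backs; the gripper's body (75 mm by 190 mm) begins 51 mm behind the grasp point.
Start: joints at [71.511, 18.392, -4.016, 83.108, 1.295, 78.541, -3.26], TCP at [0.215, -0.614, 0.223] pointing down, gripper open.
Joint ranges: [-163.93, 163.93], [-17.29, 119.83], [-79.2, 71.16], [3.27, 140.29], [-89.18, 269.18], [5.43, 117.66], [-154.24, 154.24]. Speed limits (degrees/s): [147.25, 147.25, 180, 180, 180, 180, 180].

### API

Orientations are given as [roll, pitch, yaw] about the fixed x, y, z axes, in that order (R = Rz(yaw) Ry(pitch) Rx(roll)).
In Python, from cell import env gives the robot as it stands.
- The arm moves only by the shell command python3 -m creep 'ROWS' [FORCE]. ROWS is a JSON object of lists of equal length, an entry for each row: "translation": the shift along the tool's x, y, z in units of 0.08 m (1.0 is 0.08 m), a list of three; "turn": the turn, a rotation vector about the tool's x, y, z in units of 180 degrees (1.0 is 180 degrees), a list of three; "grip": the opening, from 0 (shut) to 1 (fully open). In form: {"translation": [[x, y, z], ...], "turn": [[ax, ay, az], ...], "grip": [grip, ...]}. A call has 1 to 5 rows; each row shifts and turns the commanded pose from where the row before left it, along the tool's axes as they then stand; what a row does not reach is not made up. A row lasts 1/8 s, in which the tool goes at most 62.5 mm and 10.7 degrees, less where a joint would pass 70% of its speed; a pose out of reach is approached as far as the arm can. A call with a number of a shift or a turn outside -1 to 1 is refused whole. A call with a gripper value outside its range is refused whole. The fingers move at their own pace and stop on an object; FORCE is the grip in N (left out, the last holds). Time passes only in rows, so rows that do not move let the fingers close. It gives the time, the measured TCP pose, the force, the opening and the grip force at its end, in the units of the state.
- env.get_obs(): the state, without advancing time (a new reading comes with each control period).
- env.read_camera(name): name is "scene" or "top"; returns a dict with "frame" (420x560x3 uint8, red, green, blue), "z_map" (420x560 float32, m along the optical axis (not along the pixel's ray), 0 where there is no reading), "K" (3x3 intrinsics, pixels), "D" ([k1, k2, p1, p2, k3] as OpenCV has them; the pictures are not rectified), "rvec" (rotation vector, rad) and "tvec" (3), from world to camera coordinates, as OpenCV has them. Camera axes: x right, y down, z forward; pixel columns grow to the right and rows downward; lengths in m; the calibration is good to about 2 mm. A picture is of the moment at which its call begins.
- env.sign_off(): hands the job in; it is judged then, once.
The state is a dict: "time_s": time; "qpos": joint angles; "joint_velocities": joint speeds; "effort": joint torques, N m; "tool_pos": TCP position; "tool_rot": TCP orientation; "force": force on the tool from outside, world axes, zero at the start; "wrist_torque": the same for the moment, N m; "grip_width": finger opening in m; "grasp_force": force on a finger pad.
Only numpy, scipy, OpenCV 4.12 (cv2) and the standard library are available. Lean on these libraries where they do the work, as an engineer would, in place of code of your own. Each camera call takes 0.05 s, during which the arm holds its last target. There are 200 camera calls.

### The job

Open the dust filter box on the bench: press the snap tab down with a fingertip until the cover springs loose, then push the cover along its rails until it lies flat and wholly on the plywood rest, with the filter opening fully uncovered. Only press and push: do not lift or tip the cover, and leave the other things on the bench where they are. Finish clear of everything.

Things in the scene. Friction and masses are not known exactly. Their poses are not given: they have to be found in the camera images.
- unit: Low grey filter box fixed to the bench, x -112 to +205 mm, 124 mm wide, top (the cover's seat) 55 mm above the bench. Origin: on the bench under the middle of the seat; +x (roughly to the robot's right) is the way the cover slides off, z up. 8 mm high rails, inner faces at y +-54, guide the cover (2 mm play each side). Beside the tab: hoods 6 mm high. On the +y side a duct stub sticks out 45 mm at x -30.
- tab_top (a point): Centre of the top of the black snap tab at the box's -x end: a block 34 mm long (unit x) by 36 mm wide, top 18 mm above the seat (73 mm above the bench) when unpressed, at unit x -83, y 0. Press it straight down.
- tab (a joint): Travel of the snap tab, m: 0 up, 0.008 fully pressed. Spring 2 to 4 N plus up to 3 N of friction from the latched cover. Beyond 0.005 its tooth lets go and springs (about 2 N) shove the cover about 14 mm to unit +x, past the tooth. Let go, the tab comes up by itself behind the cover and no longer holds it.
- cover: Loose grey plastic cover, about 0.1 kg: flange x -40 to +62 mm by 104 mm wide, 5 mm thick; flat latch loop at its -x end (to x -58, 34 mm wide, 5 mm thick); raised pan x -30 to +58 by 90 mm wide, top 20 mm above the underside. Origin: underside of the flange. Seated it is at unit x 0, y 0, z +55 mm, axes as the unit's. It meets the end stop at unit x +125.
- cover_heel (a point): Middle of the upright -x face (heel) of the cover's raised pan, 12.5 mm above the flange's underside; the face is 90 mm wide and spans 5 to 20 mm above the underside. Push it to unit +x. Once the cover has sprung loose there are 50 mm between this face and the tab.
- rest_mid (a point): Middle of the plywood rest, on its surface, at unit x +115, z +55 mm; the rest is level with the seat, from unit x +44 to +187, ending at a 10 mm high stop.
- opening_mid (a point): Middle of the filter opening, at the seat's height, at unit x +3, z +55 mm; the opening spans unit x -34 to +40 and is 80 mm wide, with the pleated filter inside; the cover hides it at the start.
- block_a: Green painted wooden block, 64 x 64 x 18 mm, bystander near the tab end of the filter box. Origin: centre of its underside.
- block_b: Green painted wooden block, 64 x 64 x 18 mm, bystander beside the filter box on the robot's side. Origin: centre of its underside.
- block_c: Green painted wooden block, 64 x 64 x 18 mm, bystander beside the filter box on the far side. Origin: centre of its underside.
- foam_brush: Black foam brush, pad 75 x 50 x 22 mm with a white round handle, lying; bystander beside the tab end, on the robot's side; not to be disturbed.
- paint_can: Paint can, 104 mm diameter, 125 mm high, standing; bystander. Origin: centre of its underside.
- tumbler: Black drinking tumbler, 74 mm diameter, 190 mm high, standing; bystander. Origin: centre of its underside.
- can_lid: Lid of the paint can, flat disc of 106 mm diameter, 8 mm high; bystander. Origin: centre of its underside.
- screwdriver: Screwdriver lying on the bench; bystander; not to be disturbed.
Mind the look-alikes: they are no part of the job. Of the things that look like the cover, the largest one is meant.

How it is judged:
By the outcome, as a careful person would: the job done as asked, in the order asked, and still so for the second after the job is handed in, with the robot touching nothing.
It also fails if it takes over 38 s, if anything falls off the work surface, if the arm or the gripper's body presses on something with over 40 N, if the wrist force passes 120 N, or if a joint passes its speed limit or range.

## Working session

There is one attempt and no reset: what is moved stays moved. The work goes in short steps, Python scripts to look and compute and a shell command to move; the robot and the scene stay as the last step left them, time stands still between calls to the robot, and variables do not carry over. Pictures are saved under pics/ and viewed, at most 10 in all, crops included, and the job is handed in when it is done.

```bash
mkdir -p pics; ls
python3 - <<'E'
from cell import env
import cv2,numpy as np
for n in("top","scene"):
    c=env.read_camera(n); cv2.imwrite(f"pics/{n}0.png",c["frame"][:,:,::-1]); np.savez(f"{n}0.npz",**c)
    print(n,c["K"].tolist(),np.array(c["D"]).tolist(),np.array(c["rvec"]).ravel(),np.array(c["tvec"]).ravel())
o=env.get_obs();print(o,env.grip_point_offset)
E
```

```text
pics
top [[525.6929716107953, 0.0, 276.6198779425258], [0.0, 525.6929716107953, 208.34724962801067], [0.0, 0.0, 1.0]] [-0.18701463655407283, 0.0, 0.0, 0.0, 0.0] [ 2.16230387 -2.09885369  0.21122001] [-0.01804272  0.52865337  1.56049565]
scene [[416.8898763636757, 0.0, 272.8363646448145], [0.0, 416.8898763636757, 207.641126708244], [0.0, 0.0, 1.0]] [-0.030566735258262957, 0.0, 0.0, 0.0, 0.0] [ 2.10064536  0.57278578 -0.30712427] [-0.46194165 -0.08406016  1.58398271]
{'time_s': 0.1, 'qpos': array([71.5103875 , 18.43427841, -4.01396938, 83.16664442,  1.29824364,
       78.54061024, -3.26084221]), 'joint_velocities': array([ 0.00066636, -0.23494732,  0.08357276, -0.14300009, -0.06014514,
        0.11895344, -0.0668863 ]), 'effort': array([-5.71538076e-04, -4.92572308e+01, -4.05845381e-01, -3.13397634e+01,
       -6.41590334e-02,  3.94975394e-02,  6.41150928e-05]), 'tool_pos': array([ 0.21456647, -0.61305412,  0.22158785]), 'tool_rot': array([-1.79903870e+02,  9.05674829e-03,  1.92975091e+01]), 'force': array([-0.95948839,  0.03248732,  0.0484292 ]), 'wrist_torque': array([-0.01928071,  0.08146713,  0.03634615]), 'grasp_force': 0.0, 'grip_width': 0.08693582802404144} 0.0187
```

View pics/top0.png

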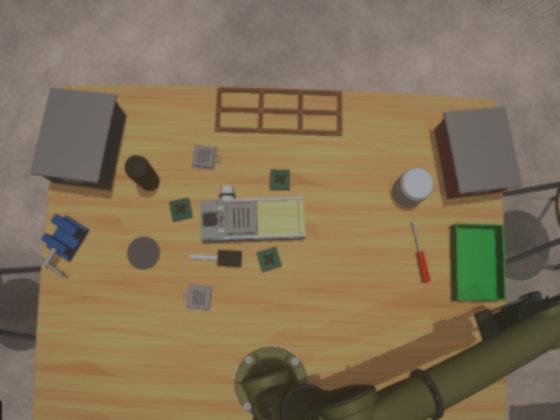

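View pics/scene0.png

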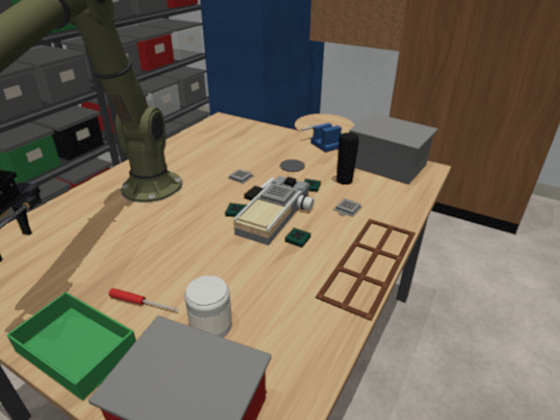

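The top view shows the filter box at about (200–305, 197–242). Three things look like the cover: one on the box at (240,217), and two small ones at (204,157) and (199,297). The one on the box is largest and sits on the seat, so it is the one meant. Next I'll measure and confirm it with an enlarged crop.

```bash
cat > h.py <<'E'
import cv2,numpy as np
def cloud(c):
    h,w=c["z_map"].shape
    u,v=np.meshgrid(np.arange(w,dtype=float),np.arange(h,dtype=float))
    p=cv2.undistortPoints(np.stack([u,v],-1).reshape(-1,1,2),c["K"],c["D"]).reshape(h,w,2)
    z=c["z_map"][...,None]; X=np.concatenate([p*z,z],-1)
    R=cv2.Rodrigues(c["rvec"])[0]; t=np.ravel(c["tvec"])
    return (X-t)@R
def ray(c,uv,zp):
    p=cv2.undistortPoints(np.array(uv,float).reshape(-1,1,2),c["K"],c["D"]).reshape(-1,2)
    R=cv2.Rodrigues(c["rvec"])[0]; t=np.ravel(c["tvec"]); o=-R.T@t
    d=np.c_[p,np.ones(len(p))]@R
    return o+d*((zp-o[2])/d[:,2])[:,None]
E
python3 - <<'E'
from h import *
c=dict(np.load("top0.npz")); P=cloud(c)
b=P[240:250,330:380,2];print("bench z",np.median(b), "rest z",np.median(P[212:225,270:295,2]))
print("pan",np.median(P[214:222,236:246],axis=(0,1)),"tab",np.median(P[217:223,206:213],axis=(0,1)))
roi=np.zeros(P.shape[:2],bool); roi[185:255,190:315]=1
m=((P[...,2]>0.035)&roi).astype(np.uint8)
m=cv2.morphologyEx(m,cv2.MORPH_OPEN,np.ones((3,3)))
cs,_=cv2.findContours(m,0,1); k=max(cs,key=cv2.contourArea); print("bbox",cv2.boundingRect(k))
q=P[m>0][:,:2].astype(np.float32)
# yaw: direction from rest end rails: use minAreaRect of x-slices without the stub
print(cv2.minAreaRect(q))
# yellow rest
hsv=cv2.cvtColor(c["frame"],cv2.COLOR_RGB2HSV); 
for n in("top","scene"):
    c=dict(np.load(n+"0.npz")); f=c["frame"][:,:,::-1]
    x0,y0,w,h=(185,180,130,80) if n=="top" else (220,165,110,85)
    cv2.imwrite(f"pics/{n}_crop.png",cv2.resize(f[y0:y0+h,x0:x0+w],None,fx=6,fy=6,interpolation=cv2.INTER_CUBIC))
np.set_printoptions(linewidth=250)
c=dict(np.load("top0.npz"))
for v in range(192,246,3): print(v,(P[v,196:312:4,2]*1000).round().astype(int))
E
```

```text
bench z -0.00029646176260419743 rest z 0.05462857538151726
pan [0.49232807 0.10535255 0.07543374] tab [0.48415061 0.2003707  0.07169176]
bbox (200, 186, 105, 56)
((0.4602470397949219, 0.09004059433937073), (0.3346777856349945, 0.3405155837535858), 63.887786865234375)
192 [ 5 -6 -6 -7  0 -1 36 46 45 46 -4 -2 -2  0 -1 -1 -1  2 -1  0  1  2 -7 -3  0  0 -1  3  1]
195 [-6  1 -2  8 -3 -9 46 51 53 51  0  3  0 -1  4 -1 -1 -3  1  1  2  2 -6 -3 -5  2 -2 -5 -1]
198 [  -2    3   -5   -5   -3   -1   38   47   47   43    0    3    3   -2    1    0 1631   67   63   57   67   61   60   66   63   59   61    0    0]
201 [-3 44 62 66 60 66 48 66 65 62 63 51 54 55 56 55 55 50 54 53 58 53 49 52 52 57 70  3 -1]
204 [ 1 50 59 60 61 61 51 60 75 79 74 74 69 71 79 57 53 60 54 50 54 57 51 66 59 59 65 -3 -5]
207 [ 1 61 61 61 63 62 59 60 72 68 74 78 74 76 82 61 54 55 57 52 49 60 56 56 54 51 63  2  2]
210 [ 7 60 62 57 59 65 53 65 77 74 79 71 72 76 78 60 58 53 57 51 57 55 55 46 48 58 71  1 -2]
213 [-3 52 55 71 73 51 48 58 71 70 74 68 65 74 74 63 58 49 55 55 60 52 56 56 64 56 64 -4 -3]
216 [-2 52 77 73 74 28 50 56 7
[... 315 characters left out ...]
56  58  55  53  56  63  58  58  50  57  55  70  56  -5]
228 [-5 56 55 58 54 62 48 56 75 76 71 78 73 78 78 61 56 51 51 57 55 55 57 52 55 50 64 54  2]
231 [  -6   54   59   64   62   62   62   57   77   80   77   77   68   78   73   71   52   55   54   52   58   53 1631   55   52   58   69   55    0]
234 [ 1 58 62 58 60 57 62 62 60 59 57 62 66 67 61 62 52 53 53 48 59 55 53 53 55 55 60 65  2]
237 [ 2 54 64 59 63 60 54 59 62 65 59 65 62 60 57 66 60 67 57 65 55 53 56 64 49 53 50 54  1]
240 [ 0 53 56 56 56 52 49 45 46 33 32 32 26 23 25 17 10  9 10 -4 -8  7  3 -8  2  3  0 -3  0]
243 [  1  -3   5  -3   1   0  -1   0  -6   1  -6  -3   4  -1  -3  -1   7   0   1  -7  -4   1  -6   3 -13  -1  -1   7   5]
```

View pics/top_crop.png

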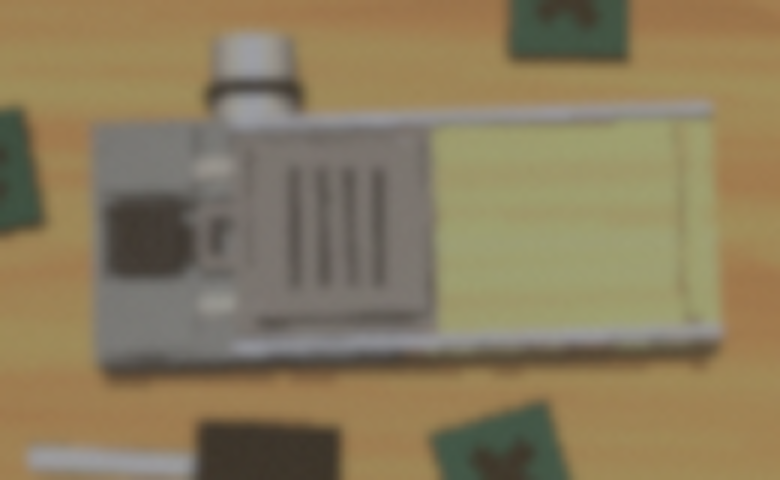

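The crop confirms it: the large cover is seated on the box. The tab is at crop (150,236), which is image (210,219), and the rest runs to the right.

Run:
```python
from h import *
c=dict(np.load("top0.npz"))
def cr(pts,z): return ray(c,[[(x+.5)/6-.5+185,(y+.5)/6-.5+180] for x,y in pts],z)
U=cr([(240,122),(712,105)],.063); L=cr([(240,348),(720,328)],.063)
for A in(U,L): d=A[1]-A[0]; print("yaw",np.degrees(np.arctan2(d[1],d[0])),A[:,:2].round(4).tolist())
d=(U[1]-U[0])/np.linalg.norm(U[1]-U[0])+(L[1]-L[0])/np.linalg.norm(L[1]-L[0]); ex=d/np.linalg.norm(d); ey=np.array([-ex[1],ex[0],0])
print("width between rail outers",(U@ey).mean()-(L@ey).mean()); cy=((U@ey).mean()+(L@ey).mean())/2
le=cr([(96,240)],.055)[0]@ex; re=cr([(716,220)],.06)[0]@ex; pe=cr([(430,235)],.075)[0]@ex; pl=cr([(245,235)],.06)[0]@ex
tab=cr([(150,236)],.073)[0]
print("ends len",re-le,"ox est",le+.112,re-.205,"pan end",pe-.058,"tab",tab@ex+.083,"tab y",tab@ey-cy)
ox=np.mean([le+.112,re-.205,tab@ex+.083]); O=ox*ex+cy*ey
print("yaw",np.degrees(np.arctan2(ex[1],ex[0])),"O",O)
np.savez("unit.npz",O=O,ex=ex,ey=ey)
f=lambda x,y=0:(O+x*ex+y*ey)[:2].round(4)
print("tab",f(-.083),"heel",f(-.03),"rest",f(.115),"end",f(.205))
```

```text
yaw -86.09370430097275 [[0.5475, 0.157], [0.5638, -0.0824]]
yaw -85.82474280350787 [[0.4321, 0.1517], [0.4496, -0.0886]]
width between rail outers 0.11490248535041797
ends len 0.3143542290222776 ox est -0.08126835295123648 -0.08391412392895888 pan end -0.0814548979004989 tab -0.08082242085576015 tab y -0.0008098627616835441
yaw -85.95922355224032 O [0.49241994 0.11699152 0.        ]
tab [0.4866 0.1998] heel [0.4903 0.1469] rest [0.5005 0.0023] end [ 0.5069 -0.0875]
```

View pics/scene_crop.png

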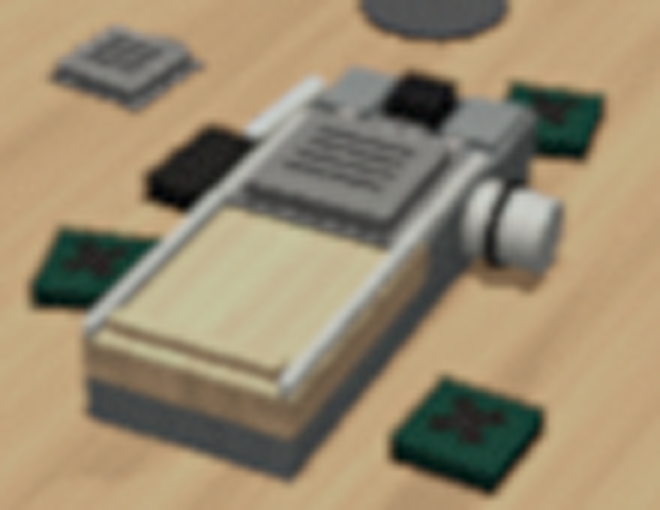

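The oblique crop shows the same layout: tab at crop (420,98), rest at the near end, rails along both sides, and green block A about 40 mm beyond the tab end. The fitted sizes agree with those given (314 mm against 317 mm long, 115 mm across the rails). I'll shut the fingers, turn the tool to line up with the unit, and travel above everything.

```bash
python3 -m creep '{"translation":[[0,0,0],[0,0,0],[0,0,0],[0,0,0],[0,0,0]],"turn":[[0,0,-0.0593],[0,0,-0.0593],[0,0,-0.0593],[0,0,-0.0593],[0,0,-0.0593]],"grip":[0,0,0,0,0]}' 20
python3 -m creep '{"translation":[[0,0,0],[0,0,0],[0.49,0.39,0],[0.49,0.39,0],[0.49,0.39,0]],"turn":[[0,0,-0.0593],[0,0,-0.0593],[0,0,0],[0,0,0],[0,0,0]],"grip":[0,0,0,0,0]}'
```

```text
time_s: 0.72
tool_pos: [0.2147, -0.6132, 0.2219]
tool_rot: [-180.0, -0.0, 73.0]
force: [0.6, -1.2, -0.5]
grip_width: 0.0449
grasp_force: 0.0
time_s: 1.35
tool_pos: [0.3005, -0.4881, 0.222]
tool_rot: [-180.0, -0.0, 94.0]
force: [1.3, -0.0, 0.6]
grip_width: 0.0016
grasp_force: 0.0
```

```bash
python3 -m creep '{"translation":[[0.49,0.39,0],[0.49,0.39,0],[0.49,0.39,0],[0.49,0.39,0],[0.55,0.3,0]],"turn":[[0,0,0],[0,0,0],[0,0,0],[0,0,0],[0,0,0]],"grip":[0,0,0,0,0]}'
python3 -m creep '{"translation":[[0.6,0,0],[0.6,0,0],[0.6,0,0],[0.6,0,0],[0.6,0,0]],"turn":[[0,0,0],[0,0,0],[0,0,0],[0,0,0],[0,0,0]],"grip":[0,0,0,0,0]}'
python3 - <<'E'
from h import *
from cell import env
u=np.load("unit.npz"); p=env.get_obs()["tool_pos"]; r=u["O"]-.083*u["ex"]-p
print(p, "tool x,y to tab (units):",-(r@u["ex"])/.08,(r@u["ey"])/.08)
E
```

```text
time_s: 1.98
tool_pos: [0.435, -0.2773, 0.2222]
tool_rot: [-180.0, -0.0, 94.0]
force: [0.0, 0.0, -0.3]
grip_width: 0.0002
grasp_force: 0.0
time_s: 2.6
tool_pos: [0.417, -0.0379, 0.2223]
tool_rot: [-180.0, 0.0, 94.0]
force: [-0.3, 0.2, -0.6]
grip_width: 0.0006
grasp_force: 0.0
[ 0.41696823 -0.03791353  0.22229153] tool x,y to tab (units): 2.9025395921869257 1.077246784260843
```

```bash
python3 -m creep '{"translation":[[0.58,0.215,0],[0.58,0.215,0],[0.58,0.215,0],[0.58,0.215,0],[0.58,0.215,0]],"turn":[[0,0,0],[0,0,0],[0,0,0],[0,0,0],[0,0,0]],"grip":[0,0,0,0,0]}'
python3 -m creep '{"translation":[[0,0,0.4],[0,0,0.4],[0,0,0.4],[0,0,0.3],[0,0,0]],"turn":[[0,0,0],[0,0,0],[0,0,0],[0,0,0],[0,0,0]],"grip":[0,0,0,0,0]}'
python3 - <<'E'
from h import *
from cell import env
u=np.load("unit.npz"); o=env.get_obs(); p=o["tool_pos"]; r=u["O"]-.083*u["ex"]-p
print(p,o["force"], "tool x,y to tab (units):",-(r@u["ex"])/.08,(r@u["ey"])/.08)
c=env.read_camera("scene"); f=c["frame"][:,:,::-1]; x0,y0,w,h=220,130,110,100
cv2.imwrite("pics/s1.png",cv2.resize(f[y0:y0+h,x0:x0+w],None,fx=6,fy=6,interpolation=cv2.INTER_CUBIC))
E
```

```text
time_s: 3.22
tool_pos: [0.4874, 0.1989, 0.2226]
tool_rot: [180.0, 0.1, 93.9]
force: [0.8, -0.8, -0.1]
grip_width: 0.0005
grasp_force: 0.0
time_s: 3.85
tool_pos: [0.4853, 0.1973, 0.1007]
tool_rot: [-179.7, 0.0, 94.0]
force: [0.3, 0.0, 0.6]
grip_width: 0.0004
grasp_force: 0.0
[0.48532437 0.1972678  0.1006761 ] [0.34819495 0.02830559 0.62600876] tool x,y to tab (units): 0.030290864178573105 0.01776432632964231
```

View pics/s1.png

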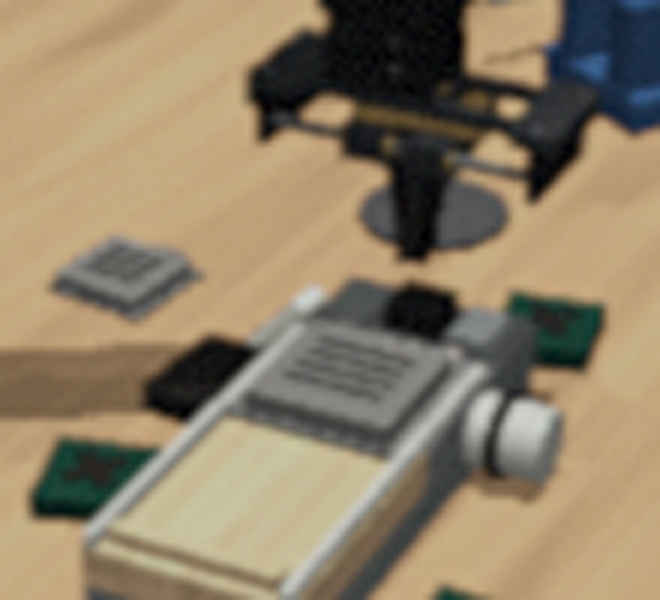

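The shut fingertips are at crop (415,255), directly above the tab at (420,300). I'll press in small steps.

```bash
python3 -m creep '{"translation":[[0.03,0.018,0.1],[0,0,0.1],[0,0,0.1],[0,0,0.03],[0,0,0.03]],"turn":[[0,0,0],[0,0,0],[0,0,0],[0,0,0],[0,0,0]],"grip":[0,0,0,0,0]}'
python3 -m creep '{"translation":[[0,0,0.025],[0,0,0.025],[0,0,0.025],[0,0,0]],"turn":[[0,0,0],[0,0,0],[0,0,0],[0,0,0]],"grip":[0,0,0,0]}'
python3 - <<'E'
from h import *
from cell import env
c=env.read_camera("top"); u=np.load("unit.npz")
f=c["frame"][:,:,::-1]; cv2.imwrite("pics/t2.png",cv2.resize(f[180:260,185:315],None,fx=6,fy=6,interpolation=cv2.INTER_CUBIC))
print(env.get_obs()["force"])
E
```

```text
time_s: 4.53
tool_pos: [0.4883, 0.2005, 0.0736]
tool_rot: [180.0, 0.0, 94.0]
force: [0.2, 0.4, -1.0]
grip_width: 0.0004
grasp_force: 0.0
time_s: 5.03
tool_pos: [0.4884, 0.2005, 0.0677]
tool_rot: [180.0, -0.0, 94.0]
force: [-1.2, -0.8, 2.8]
grip_width: 0.0003
grasp_force: 1.6
[-0.48770911  0.25255438  2.99301535]
```

View pics/t2.png

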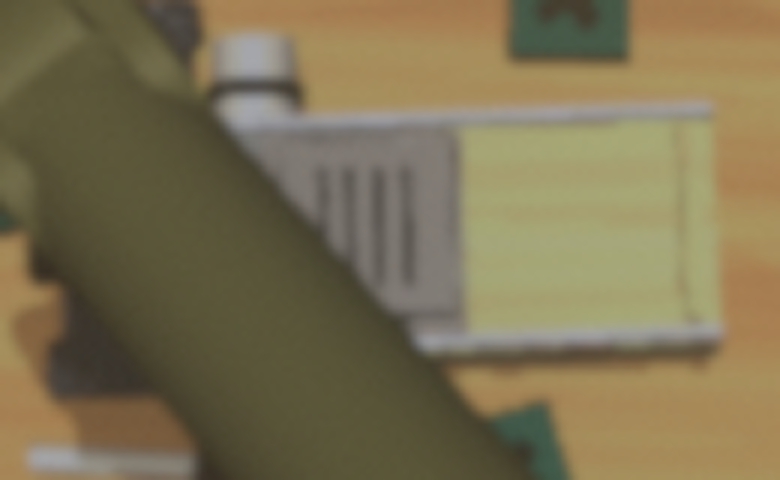

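The cover's leading edge moved from crop x 430 to 458, about 14 mm, so it has sprung loose. I'll lift, shift into the gap between the tab and the heel, and go down to about 6 mm above the flange.

```bash
python3 -m creep '{"translation":[[0,0,-0.2],[0,0,-0.2],[-0.27,-0.012,0],[-0.275,-0.012,0],[0,0,0]],"turn":[[0,0,0],[0,0,0],[0,0,0],[0,0,0],[0,0,0]],"grip":[0,0,0,0,0]}'
python3 -m creep '{"translation":[[0,0,0.1],[0,0,0.1],[0,0,0.1],[0,0,0.08],[0,0,0]],"turn":[[0,0,0],[0,0,0],[0,0,0],[0,0,0],[0,0,0]],"grip":[0,0,0,0,0]}'
python3 - <<'E'
from h import *
from cell import env
u=np.load("unit.npz"); r=env.get_obs()["tool_pos"]-u["O"]; print("unit",r@u["ex"],r@u["ey"],r[2])
c=env.read_camera("scene"); f=c["frame"][:,:,::-1]; x0,y0,w,h=220,130,110,100
cv2.imwrite("pics/s3.png",cv2.resize(f[y0:y0+h,x0:x0+w],None,fx=6,fy=6,interpolation=cv2.INTER_CUBIC))
E
```

```text
time_s: 5.7
tool_pos: [0.4902, 0.155, 0.1005]
tool_rot: [179.9, 0.1, 93.8]
force: [-0.0, 0.1, -0.4]
grip_width: 0.0006
grasp_force: 0.0
time_s: 6.32
tool_pos: [0.4889, 0.157, 0.0686]
tool_rot: [-179.9, -0.0, 94.0]
force: [0.4, -0.4, 0.1]
grip_width: 0.0005
grasp_force: 0.0
unit -0.0401220102283455 -0.0007386549399540874 0.06858667792163473
```

View pics/s3.png

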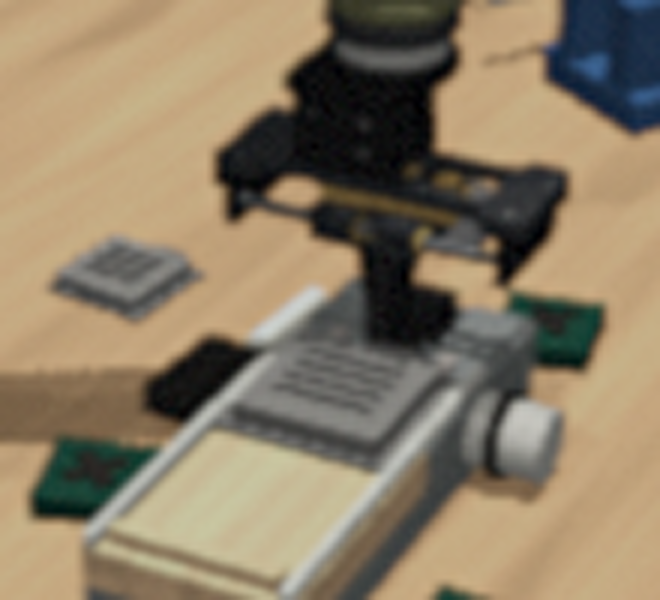

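The fingertips are behind the pan's heel, at crop (390,340). I'll go 2 mm lower and push gently.

```bash
python3 -m creep '{"translation":[[0,0.01,0.025],[-0.1,0,0],[-0.12,0,0],[-0.12,0,0],[-0.12,0,0]],"turn":[[0,0,0],[0,0,0],[0,0,0],[0,0,0],[0,0,0]],"grip":[0,0,0,0,0]}'
python3 -m creep '{"translation":[[-0.12,0,0],[-0.12,0,0],[-0.12,0,0],[-0.12,0,0],[0,0,0]],"turn":[[0,0,0],[0,0,0],[0,0,0],[0,0,0],[0,0,0]],"grip":[0,0,0,0,0]}'
python3 - <<'E'
from h import *
from cell import env
u=np.load("unit.npz"); r=env.get_obs()["tool_pos"]-u["O"]; print("unit",r@u["ex"],r@u["ey"],r[2])
E
```

```text
time_s: 7.0
tool_pos: [0.493, 0.1193, 0.0674]
tool_rot: [180.0, 0.0, 94.0]
force: [0.7, 0.4, 0.4]
grip_width: 0.0005
grasp_force: 0.4
time_s: 7.62
tool_pos: [0.4955, 0.0805, 0.0672]
tool_rot: [-180.0, 0.0, 93.9]
force: [0.3, 0.7, 0.0]
grip_width: 0.0009
grasp_force: 0.0
unit 0.03663455426859169 0.0005229439072204496 0.06716215101473991
```

```bash
python3 -m creep '{"translation":[[-0.11,0,0],[-0.11,0,0],[-0.11,0,0],[-0.11,0,0],[0,0,0]],"turn":[[0,0,0],[0,0,0],[0,0,0],[0,0,0],[0,0,0]],"grip":[0,0,0,0,0]}'
python3 - <<'E'
from h import *
from cell import env
u=np.load("unit.npz"); r=env.get_obs()["tool_pos"]-u["O"]; print("unit",r@u["ex"],r@u["ey"],r[2])
for n,(x0,y0,w,h) in dict(top=(185,180,130,80),scene=(220,150,110,100)).items():
    c=env.read_camera(n); f=c["frame"][:,:,::-1]; cv2.imwrite(f"pics/{n}4.png",cv2.resize(f[y0:y0+h,x0:x0+w],None,fx=6,fy=6,interpolation=cv2.INTER_CUBIC))
E
```

```text
time_s: 8.25
tool_pos: [0.498, 0.0455, 0.0672]
tool_rot: [-180.0, 0.0, 93.9]
force: [-0.7, 0.0, -0.3]
grip_width: 0.0002
grasp_force: 0.0
unit 0.07175704007829932 0.0005351705561824399 0.06721929500788425
```

View pics/scene4.png

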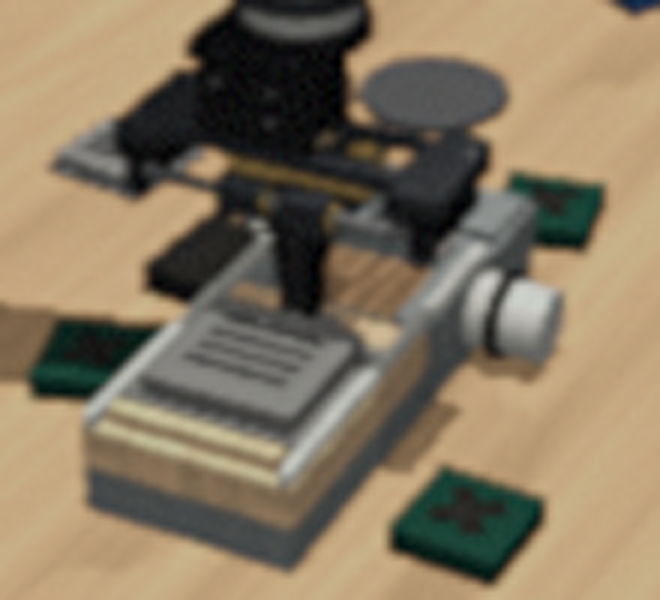

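The cover is flat between the rails, with a narrow strip of rest left before the stop. From the finger position it should be at unit x of about +111. I'll push 7 mm more, back off, rise, move away towards the right and look.

```bash
python3 -m creep '{"translation":[[-0.05,0,0],[-0.04,0,0],[0,0,0],[0.12,0,0],[0,0,-0.5]],"turn":[[0,0,0],[0,0,0],[0,0,0],[0,0,0],[0,0,0]],"grip":[0,0,0,0,0]}'
python3 -m creep '{"translation":[[0,0,-0.5],[0,0,-0.5],[0,0,-0.5],[-0.6,0,0],[-0.6,0,0]],"turn":[[0,0,0],[0,0,0],[0,0,0],[0,0,0],[0,0,0]],"grip":[0,0,0,0,0]}'
python3 -m creep '{"translation":[[-0.6,0,0],[-0.6,0,0],[-0.6,0,0],[-0.6,0,0],[0,0,0]],"turn":[[0,0,0],[0,0,0],[0,0,0],[0,0,0],[0,0,0]],"grip":[0,0,0,0,0]}'
python3 - <<'E'
from h import *
from cell import env
c=env.read_camera("top"); np.savez("top5.npz",**c)
f=c["frame"][:,:,::-1]; cv2.imwrite("pics/top5.png",cv2.resize(f[180:260,185:315],None,fx=6,fy=6,interpolation=cv2.INTER_CUBIC))
E
```

```text
time_s: 8.98
tool_pos: [0.4952, 0.0503, 0.1056]
tool_rot: [-179.7, -0.1, 94.1]
force: [0.0, -0.5, 1.7]
grip_width: 0.0004
grasp_force: 0.0
time_s: 9.6
tool_pos: [0.505, -0.0465, 0.2282]
tool_rot: [179.9, 0.1, 94.2]
force: [-0.5, -0.9, 0.0]
grip_width: 0.0005
grasp_force: 0.0
time_s: 10.22
tool_pos: [0.5171, -0.2426, 0.2264]
tool_rot: [-179.9, -0.0, 93.6]
force: [0.1, 0.1, 0.0]
grip_width: 0.0007
grasp_force: 0.0
```

View pics/top5.png

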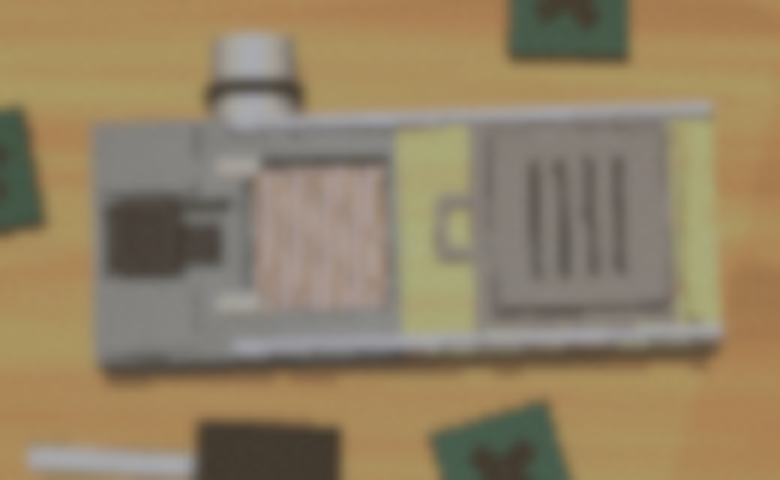

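The opening at crop (320,235) is fully uncovered. The cover lies flat on the rest, with its loop end at x 437 (the rest starts at x 397) and its pan edge at x 670, short of the stop. Its position is about unit x +120, the blocks and brush haven't moved, and the arm is clear.

```bash
python3 -c "
from cell import env
print(env.sign_off())"
```

```text
the job is handed in; nothing more can be done
None
```

The dust filter box is open: I pressed the tab until the cover sprung loose, then pushed the cover flat and wholly onto the rest. The opening is fully uncovered, the arm finished clear, and the job is handed in after about 10 s of robot time.

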